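Rock the jammed locating block out of its tile jig

TASK

The wooden locating block is jammed in the pocket of the metal tile jig, because two stiff sliding jaws reach into notches in its left and right sides. Take the block by its top and rock it firmly to both sides, towards each jaw in turn, until it has pushed both jaws back, then draw it straight up and finish holding it still and upright, straight above its pocket with its foot just clear of everything on the jig. Do not touch the jaws with the robot, and leave the jars and the pounce bag beside the jig where they stand.

Things in the scene. Friction and masses are not known exactly. Their poses are not given: they have to be found in the camera images.
- fixture: Tile jig fixed to the table: aluminium base 84 (its x) by 170 (its y) by 18 mm thick, origin at the centre of its underside, on the table. A grey guide 44 mm wide in x stands 32 to 62 mm from the middle on either side along y; the guides' tops, with screw heads 57 mm above the table, are the jig's highest parts. The jaws slide and the block rocks along its y. Yaw -0.5 to 0.4 rad.
- pocket (a point): Middle of the pocket's floor, 8 mm above the table, on the jig's centre line; axes as the jig's. The pocket is 42 mm (x) by 34 mm (y), 10 mm deep.
- locating_block: Loose wooden block 40 (its x) by 32 (its y) by 100 mm tall, 0.14 to 0.28 kg, origin at the centre of its underside, axes as the jig's at the start. It stands in the pocket with 1 mm play all round, on a foot pad 18 mm wide in y and 3 mm thick, so it can rock in y. From 28 to 46.5 mm up, each y side has a notch 3.8 mm deep that a jaw reaches into; a straight pull does not free it.
- block_grip (a point): Point on the block's axis 84 mm above its underside, where to grip it: best across its 40 mm, fingers on its +x and -x faces, so none comes over a jaw. Plain 40 by 32 mm section from 46.5 mm up. Leaning the block about 0.17 rad (10 degrees) to one side from upright, its foot staying down in the pocket, pushes that side's jaw fully back. Both must be back before it comes out.
- jaw_left: Steel bar 20 mm wide, 10 mm high with round end knob, sliding along the jig's y in the +y guide; origin at the middle of its inner end face, 46 mm above the table. Inner end at y = +13 to +13.8 mm in the jig's frame at the start, +17.5 mm fully back; the upright, centred block's side face is at +16 mm. No spring: 5 N moves it and it stays where pushed.
- jaw_right: The same bar on the jig's -y side: inner end at y = -13 to -13.8 mm in the jig's frame at the start, -17.5 mm when fully back; origin at the middle of its inner end face.
- water_jar: Bystander: small jar 54 mm wide, 61 mm tall, origin at the centre of its underside.
- pigment_jar: Bystander: round pigment jar 39 mm wide, 46 mm tall, origin at the centre of its underside.
- pounce_bag: Bystander: small black tied pounce bag 35 by 39 mm, 40 mm tall, origin at the centre of its underside.
Mind the look-alikes: they are no part of the job. What is shaped like the locating_block but orange is not meant.

How it is judged:
By the outcome, as a careful person would: the job done as asked, in the order asked, and still so for the second after the job is handed in, while the arm keeps its last pose, push and grip.
It also fails if it takes over 38 s, if anything falls off the work surface, if the arm or the gripper's body presses on something with over 40 N, if the wrist force passes 120 N, or if a joint passes its speed limit or range.

ROBOT

A 7-joint arm with a two-finger parallel gripper is mounted at the origin on a cart in front of the work surface, level with it; the furniture and walls round the work are solid. World frame = base frame: x ahead of the robot, y to its left, z up, the work surface at z = 0. Lengths are in m, angles in degrees, forces in N, time in s.
With the tool pointing down it reaches from about 0.35 to 0.9 m from the base axis. Payload 8.1 kg.
Tool frame: the origin (TCP) lies on the centre line of the jaws, within the pads' length; the fingertips stand 14 mm ahead of it and the grasp point (between the pads) lies 5 mm behind it (robot.tip_extent is the z of the fingertips in the tool frame, in m); z points along the fingers, y is the line along which they close (so a half turn about z gives the same grasp; the last joint's range is limited). The gripper opens to 85 mm and grips with 20 to 120 N. Pads are 22 mm wide; open, the fingers measure 114 mm over their backs; the gripper's body (76 mm by 85 mm) begins 54 mm behind the grasp point. The pads swing forward as they close: fully open they stand 13 mm farther back than shut.
Start: joints at [62.017, 24.895, 1.432, 90.138, -0.665, 64.973, -4.303], TCP at [0.235, -0.579, 0.245] pointing down, gripper open.
Joint ranges: [-149.89, 149.89], [-25.12, 119.58], [-72.63, 75.52], [4.76, 147.25], [-75.54, 255.54], [6.69, 114.76], [-157.13, 157.13]. Speed limits (degrees/s): [127.2, 127.2, 172.46, 172.46, 180, 180, 180].

INTERFACE

Orientations are given as [roll, pitch, yaw] about the fixed x, y, z axes, in that order (R = Rz(yaw) Ry(pitch) Rx(roll)).
In Python, from workcell import robot, optics gives the robot as it stands.
- The arm moves only by the tool jog_arm, never from a script. Its argument "targets" is a list of rows, each a list of 2 entries, a list of its own where there are three numbers: the shift along the tool's x, y, z in cm, then the turn, a rotation vector about the tool's x, y, z in rad. In form: [[[dx, dy, dz], [wx, wy, wz]], ...]. A call has 1 to 8 rows; each row shifts and turns the commanded pose from where the row before left it, along the tool's axes as they then stand; what a row does not reach is not made up. A row lasts 1/12 s, in which the tool goes at most 41.7 mm and 7.16 degrees, less where a joint would pass 70% of its speed; a pose out of reach is approached as far as the arm can. A call is refused whole if a number of a shift passes 4.17 or a number of a turn 0.125, either way. A call with a gripper value outside its range is refused whole. "fingers" is the opening, from 0 (shut) to 1 (fully open), set as the call begins (left out, the last holds). The fingers move at their own pace and stop on an object; "force" is the grip in N (left out, the last holds). Time passes only in rows, so rows that do not move let the fingers close. It gives the time, the measured TCP pose, the force, the opening and the grip force at its end, in the units of the state.
- robot.get_obs(): the state, without advancing time (a new reading comes with each control period).
- optics.get_image(name): name is "side" or "top" or "wrist"; returns the picture (384x512x3 uint8, red, green, blue); there is no depth.
- optics.camera_model(name): a dict with "mtx" (3x3 intrinsics, pixels), "eye" and "rotation" of the camera in the world; the wrist camera has in their place "mount" (4x4, takes a point from camera to tool coordinates, whose origin is the TCP and whose axes are the flange's). Camera axes: x right, y down, z forward; pixel columns grow to the right and rows downward; lengths in m; the calibration is good to about 2 mm. A picture is of the moment at which its call begins: read the wrist's pose just before it. camera_model takes no time and is no camera call.
- robot.sign_off(): hands the job in; it is judged then, once.
The state is a dict: "clock": time; "joint_pos": joint angles; "dq": joint speeds; "tau": joint torques, N m; "position": TCP position; "eef_rot": TCP orientation; "ft_force": force on the tool from outside, world axes, zero at the start; "wrist_torque": the same for the moment, N m; "grip_width": finger opening in m; "finger_force": force on a finger pad.
Only numpy, scipy, OpenCV 4.12 (cv2) and the standard library are available. Lean on these libraries where they do the work, as an engineer would, in place of code of your own. Each camera call takes 0.05 s, during which the arm holds its last target. There are 200 camera calls.

## Working session

There is one attempt and no reset: what is moved stays moved. The work goes in short steps, Python scripts to look and compute and a tool call to move; the robot and the scene stay as the last step left them, time stands still between calls to the robot, and variables do not carry over. Pictures are saved under pics/ and viewed, at most 10 in all, crops included, and the job is handed in when it is done.

Besides the shell and the picture viewer there is one more tool, called after "Emit:" as name(argument=value, ...), one argument or row to a line, values as JSON. jog_arm: Moves the arm, as the interface text tells. Its arguments: {"type":"object","properties":{"targets":{"type":"array","items":{"type":"array"}},"fingers":{"type":"number"},"force":{"type":"number"}},"required":["targets"]}

```bash
mkdir -p pics; ls
python3 - <<'E'
from workcell import robot, optics
import cv2, numpy as np
o=robot.get_obs(); print(o, robot.tip_extent)
a=optics.get_image("top"); b=optics.get_image("side")
for n in("top","side"):
    m=optics.camera_model(n); print(n,{k:np.round(np.array(v),4).tolist() for k,v in m.items()})
cv2.imwrite("pics/top0.png",a[:,:,::-1]); cv2.imwrite("pics/side0.png",b[:,:,::-1])
E
```

```text
pics
{'clock': 0.0, 'joint_pos': array([62.01480519, 24.93640463,  1.4314415 , 90.18956677, -0.66526743,
       64.97360527, -4.30276417]), 'dq': array([-0.00366053, -0.07271591,  0.0015131 ,  0.05030713,  0.04435249,
        0.04727464,  0.03675661]), 'tau': array([-4.27709365e-04, -6.70474291e+01,  1.02479562e+00, -3.16210485e+01,
        1.55323371e-02,  1.23318663e-02,  2.97118584e-05]), 'position': array([ 0.23496959, -0.57862133,  0.24452344]), 'eef_rot': array([-1.79909089e+02,  7.94844985e-03,  2.21019888e+01]), 'ft_force': array([-1.12694911,  0.38033742, -0.08153016]), 'wrist_torque': array([-0.01656438,  0.00840284, -0.01179523]), 'finger_force': 0.0, 'grip_width': 0.08530007544718668} 0.014
top {'mtx': [[389.0182, 0.0, 256.2868], [0.0, 389.0182, 189.7586], [0.0, 0.0, 1.0]], 'eye': [0.4684, 0.1045, 0.9392], 'rotation': [-172.6992, -0.5594, -89.7476]}
side {'mtx': [[402.4016, 0.0, 255.7128], [0.0, 402.4016, 183.0928], [0.0, 0.0, 1.0]], 'eye': [0.4667, -0.5723, 0.605], 'rotation': [-125.6422, 1.0914, -9.3811]}
```

View pics/top0.png

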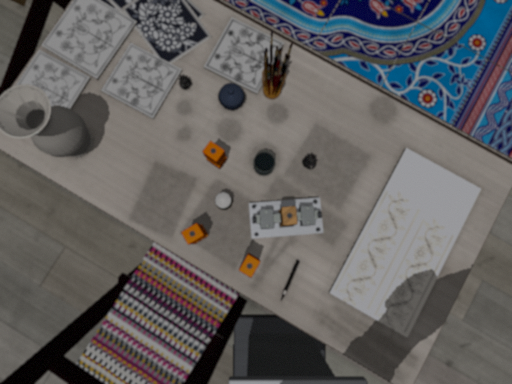

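View pics/side0.png

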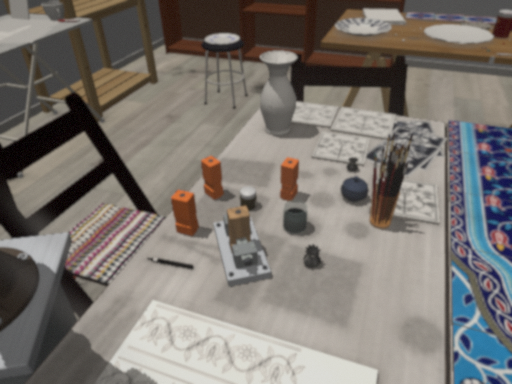

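Top view: the jig is at about (287,217) with the tan wooden block at (289,215). There are three orange look-alikes, at (215,152), (193,233) and (249,265). The one meant is the tan block, because it stands in the jig between the grey guides. In the side view it is at (238,222).

```bash
cat > h.py <<'E'
from workcell import robot, optics
import cv2, numpy as np
from scipy.spatial.transform import Rotation as Ro
def pose():
    o=robot.get_obs(); return np.array(o["position"]),Ro.from_euler("xyz",o["eef_rot"],degrees=True).as_matrix()
def cam(name,p=None):
    m=optics.camera_model(name)
    if name!="wrist": return np.array(m["mtx"]),np.array(m["eye"]),Ro.from_euler("xyz",m["rotation"],degrees=True).as_matrix()
    t,R=p; M=np.array(m["mount"]); return np.array(m["mtx"]),t+R@M[:3,3],R@M[:3,:3]
def ray(c,uv):
    K,e,R=c; d=R@np.linalg.solve(K,[uv[0],uv[1],1.]); return e,d/np.linalg.norm(d)
def onz(c,uv,z):
    e,d=ray(c,uv); return e+d*(z-e[2])/d[2]
def proj(c,X):
    K,e,R=c; q=K@(R.T@(np.array(X)-e)); return q[:2]/q[2]
def cross(c1,u1,c2,u2):
    e1,d1=ray(c1,u1); e2,d2=ray(c2,u2)
    s=np.linalg.lstsq(np.c_[d1,-d2],e2-e1,rcond=None)[0]
    a,b=e1+d1*s[0],e2+d2*s[1]; return (a+b)/2,np.linalg.norm(a-b)
E
python3 - <<'E'
from h import *
a=cv2.imread("pics/top0.png"); b=cv2.imread("pics/side0.png")
cv2.imwrite("pics/crop0.png",np.hstack([cv2.resize(a[140:290,180:340],(400,375),interpolation=cv2.INTER_CUBIC),cv2.resize(b[190:290,200:306],(397,375),interpolation=cv2.INTER_CUBIC)]))
ct,cs=cam("top"),cam("side")
# rough
print("block top", cross(ct,(289,213),cs,(238,210)))
for uv in [(249,200),(322,197),(326,232),(251,238)]: print(uv,onz(ct,uv,.018))
for uv in [(224,199),(264,161),(309,160)]: print(uv,onz(ct,uv,.05))
print({k:np.round(np.array(v),4).tolist() for k,v in optics.camera_model("wrist").items()})
E
```

```text
block top (array([0.5232691 , 0.02707284, 0.11148466]), np.float64(0.0034334992806872317))
(249, 200) [0.56183876 0.11329755 0.018     ]
(322, 197) [ 0.56996998 -0.06079125  0.018     ]
(326, 232) [ 0.4869754  -0.06882308  0.018     ]
(251, 238) [0.47214349 0.10798965 0.018     ]
(224, 199) [0.56059116 0.17039378 0.05      ]
(264, 161) [0.64997108 0.07871123 0.05      ]
(309, 160) [ 0.65301424 -0.0261824   0.05      ]
{'mtx': [[341.718, 0.0, 250.6893], [0.0, 341.718, 192.2105], [0.0, 0.0, 1.0]], 'mount': [[-0.0012, -0.9453, -0.3261, 0.0838], [1.0, -0.0012, -0.0003, -0.0], [-0.0001, -0.3261, 0.9453, -0.1285], [0.0, 0.0, 0.0, 1.0]]}
```

View pics/crop0.png

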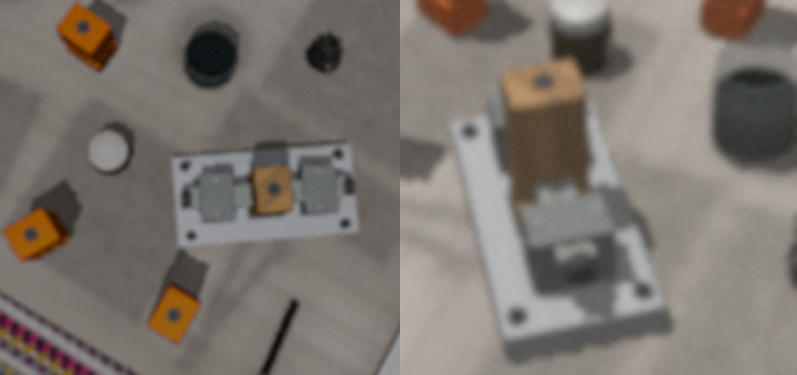

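The crop confirms it: tan wood with a dark dot on top, standing in the jig's pocket. The other three are orange and stand loose on the table. Rough block position is (0.523, 0.027), with its top at z≈0.11 (expected 0.108). Jig yaw is about +3.6°, so I need tool yaw of about 93.6°. I'll swing over there now.

Emit:
jog_arm(
  targets=[
    [[3.6,-0.5,0],[0,0,-0.0624]],
    [[3.6,-0.5,0],[0,0,-0.0624]],
    [[3.6,-0.5,0],[0,0,-0.0624]],
    [[3.6,-0.5,0],[0,0,-0.0624]],
    [[3.6,-0.5,0],[0,0,-0.0624]],
    [[3.6,-0.5,0],[0,0,-0.0624]],
    [[3.6,-0.5,0],[0,0,-0.0624]],
    [[3.6,-0.5,0],[0,0,-0.0624]],
  ],
  fingers=1,
)

```text
clock: 0.77
position: [0.4483, -0.3831, 0.2449]
eef_rot: [-180.0, 0.0, 50.9]
ft_force: [0.4, 0.0, 0.4]
grip_width: 0.0854
finger_force: 0.0
```

Emit:
jog_arm(
  targets=[
    [[3.6,-0.5,0],[0,0,-0.0624]],
    [[3.6,-0.5,0],[0,0,-0.0624]],
    [[3.6,-0.5,0],[0,0,-0.0624]],
    [[3.6,-0.5,0],[0,0,-0.0624]],
    [[3.6,-0.5,0],[0,0,-0.0624]],
    [[3.6,-0.5,0],[0,0,-0.0624]],
    [[3.6,-0.5,0],[0,0,-0.0624]],
    [[0,0,0],[0,0,-0.0624]],
  ],
)

```text
clock: 1.43
position: [0.5378, -0.139, 0.2455]
eef_rot: [180.0, -0.3, 80.1]
ft_force: [1.3, 1.8, 0.6]
grip_width: 0.0853
finger_force: 0.0
```

Emit:
jog_arm(
  targets=[
    [[3.3,-0.6,0],[0,0,-0.0785]],
    [[3.3,-0.6,0],[0,0,-0.0785]],
    [[3.3,-0.5,0],[0,0,-0.0785]],
    [[0,0,0],[0,0,0]],
    [[0,0,0],[0,0,0]],
    [[0,0,0],[0,0,0]],
  ],
)

```text
clock: 1.93
position: [0.5301, -0.0488, 0.2451]
eef_rot: [-180.0, 0.0, 92.8]
ft_force: [-0.5, -0.5, -0.0]
grip_width: 0.0856
finger_force: 0.0
```

Run:
```python
from h import *
p=pose(); a=optics.get_image("wrist"); cv2.imwrite("pics/w1.png",a[:,:,::-1]); np.savez("w1.npz",t=p[0],R=p[1]); print(p[0],robot.get_obs()["eef_rot"],robot.get_obs()["joint_pos"])
```

```text
[ 0.53005153 -0.04880803  0.24507855] [-1.79971660e+02  3.64627343e-02  9.26805737e+01] [ 19.26124687  18.65241143 -25.44930573 101.4110794    8.99783591
  61.96305876  -6.58929448]
```

Emit:
jog_arm(
  targets=[
    [[3.0,0,0],[0,0,0]],
    [[3.0,0,0],[0,0,0]],
    [[2.0,0,0],[0,0,0]],
    [[0,0,0],[0,0,0]],
    [[0,0,0],[0,0,0]],
    [[0,0,0],[0,0,0]],
  ],
)

```text
clock: 2.48
position: [0.5265, 0.0298, 0.2451]
eef_rot: [-180.0, 0.1, 92.7]
ft_force: [0.6, -0.5, 0.7]
grip_width: 0.0852
finger_force: 0.0
```

Run:
```python
from h import *
p=pose(); a=optics.get_image("wrist"); cv2.imwrite("pics/w2.png",a[:,:,::-1]); np.savez("w2.npz",t=p[0],R=p[1]); print(p[0],robot.get_obs()["eef_rot"])
b=cv2.imread("pics/w1.png"); cv2.imwrite("pics/w12.png",cv2.resize(np.hstack([b,a[:,:,::-1]]),(800,300),interpolation=cv2.INTER_AREA))
```

```text
[0.5265097  0.02979485 0.24506365] [-1.79976310e+02  5.26623402e-02  9.26266186e+01]
```

View pics/w12.png

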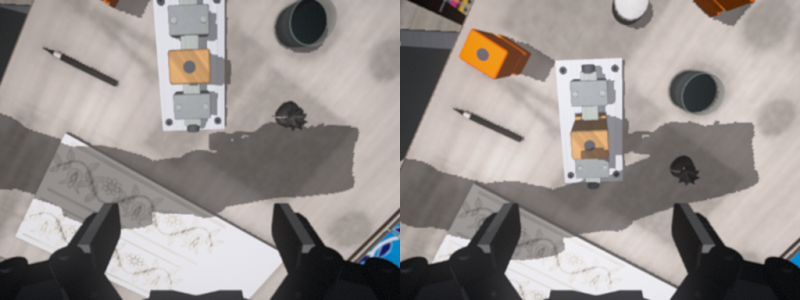

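Both wrist views show the tan block between the guides, at about (243,86) in w1 and (243,186) in w2 at full resolution, with a dark dot at the middle of its top. Now I'll measure the dot by two views, the top face edges and the plate outline.

Run:
```python
from h import *
cs=[];dots=[]
for n,c0 in(("w1",(243,86)),("w2",(243,186))):
    z=np.load(n+".npz"); c=cam("wrist",(z["t"],z["R"])); im=cv2.imread(f"pics/{n}.png"); hsv=cv2.cvtColor(im,cv2.COLOR_BGR2HSV)
    m=((hsv[...,0]>8)&(hsv[...,0]<25)&(hsv[...,1]>70)&(hsv[...,2]>150)).astype(np.uint8)
    n_,lab,st,ce=cv2.connectedComponentsWithStats(m)
    ys,xs=np.nonzero(lab); k=np.argmin(np.hypot(xs-c0[0],ys-c0[1])); L=lab[ys[k],xs[k]]
    cn=max(cv2.findContours((lab==L).astype(np.uint8),0,2)[0],key=cv2.contourArea); r=cv2.minAreaRect(cn)
    bx=cv2.boxPoints(r); print(n,"top face rect",r, "bgcol",im[c0[1],c0[0]],hsv[c0[1]-10,c0[0]-12])
    W=np.array([onz(c,q,.108) for q in bx]); print(W.round(4).tolist(), W.mean(0), [np.linalg.norm(W[i]-W[i-1]).round(4) for i in range(4)])
    f=np.zeros_like(m); cv2.drawContours(f,[cn],-1,1,-1)
    g=(f>0)&(hsv[...,1]<70); g[:]=g; yy,xx=np.nonzero(g); 
    near=np.hypot(xx-c0[0],yy-c0[1])<14; d=(xx[near].mean(),yy[near].mean()); print("dot",d,near.sum()); cs.append(c);dots.append(d)
    # plate
    w=((hsv[...,1]<40)&(hsv[...,2]>185)).astype(np.uint8)
    w[:, :200]=0; w[:,300:]=0; w[245:]=0
    w=cv2.morphologyEx(w,cv2.MORPH_OPEN,np.ones((3,3)))
    n_,lab,st,ce=cv2.connectedComponentsWithStats(w); L=1+np.argmax(st[1:,4]); yy,xx=np.nonzero(lab==L)
    q=cv2.boxPoints(cv2.minAreaRect(np.c_[xx,yy].astype(np.float32))); P=np.array([onz(c,u,.018) for u in q])
    # left/right edges
    for nm,fn in(("L",np.min),("R",np.max)):
        rows=[v for v in np.unique(yy)][6:-6]; e=np.array([onz(c,(fn(xx[yy==v]),v),.018)[:2] for v in rows])
        s=np.polyfit(e[:,1],e[:,0],1); res=e[:,0]-np.polyval(s,e[:,1]); k=abs(res)<.002; s=np.polyfit(e[k,1],e[k,0],1); print("edge",nm,"yaw deg",np.degrees(np.arctan(-s[0])),"x at y=.027",np.polyval(s,.027),k.mean())
    print("plate",q.round(1).tolist(),P.round(4).tolist(),P.mean(0))
print("dot 3d",cross(cs[0],dots[0],cs[1],dots[1]))
```

```text
w1 top face rect ((242.02374267578125, 84.4988784790039), (43.236724853515625, 51.94114685058594), 87.27368927001953) bgcol [110 106 107] [ 16 118 198]
[[0.4994, 0.0408, 0.108], [0.5371, 0.0443, 0.108], [0.5405, 0.0139, 0.108], [0.5014, 0.0103, 0.108]] [0.51959882 0.02732962 0.108     ] [np.float64(0.0306), np.float64(0.0378), np.float64(0.0306), np.float64(0.0393)]
dot (np.float64(241.96410256410257), np.float64(85.40512820512821)) 195
edge L yaw deg 0.07073217734655037 x at y=.027 0.47601954070755964 0.8846153846153846Traceback (most recent call last):
  File "<stdin>", line 23, in <module>
    raise TypeError("expected non-empty vector for x")
TypeError: expected non-empty vector for x
```

Run:
```python
from h import *
cs=[];dots=[]
for n,c0,cols in(("w1",(243,86),(190,300)),("w2",(243,186),(190,300))):
    z=np.load(n+".npz"); c=cam("wrist",(z["t"],z["R"])); im=cv2.imread(f"pics/{n}.png"); hsv=cv2.cvtColor(im,cv2.COLOR_BGR2HSV)
    m=((hsv[...,0]>8)&(hsv[...,0]<25)&(hsv[...,1]>70)&(hsv[...,2]>160)).astype(np.uint8)
    n_,lab,st,ce=cv2.connectedComponentsWithStats(m)
    ys,xs=np.nonzero(lab); k=np.argmin(np.hypot(xs-c0[0],ys-c0[1])); cn=cv2.findContours((lab==lab[ys[k],xs[k]]).astype(np.uint8),0,2)[0][0]
    r=cv2.minAreaRect(cn); print(n,"rect",r, "dir yaw",)
    f=np.zeros_like(m); cv2.drawContours(f,[cn],-1,1,-1)
    yy,xx=np.nonzero((f>0)&(hsv[...,1]<70)); near=np.hypot(xx-c0[0],yy-c0[1])<14; d=(xx[near].mean(),yy[near].mean()); cs.append(c);dots.append(d); print("dot",d)
    b=im[...,0].astype(int); g=im[...,2].astype(int)-b   # plate: bluish white, table: warm
    if n=="w2": print("sample plate",im[100,205],"table",im[100,180],im[160,330],im[230,190])
    w=((g<3)&(b>150)).astype(np.uint8); w[:,:cols[0]]=0; w[:,cols[1]:]=0; w[245:]=0; w=cv2.morphologyEx(w,cv2.MORPH_OPEN,np.ones((3,3)))
    n_,lab,st,ce=cv2.connectedComponentsWithStats(w); yy,xx=np.nonzero(lab==1+np.argmax(st[1:,4])); print("bbox",xx.min(),xx.max(),yy.min(),yy.max())
    for nm,fn in(("L",np.min),("R",np.max)):
        e=np.array([onz(c,(fn(xx[yy==v])+(.5 if nm=="R" else -.5),v),.018)[:2] for v in np.unique(yy)[5:-5]],np.float32)
        vx,vy,x0,y0=cv2.fitLine(e,cv2.DIST_WELSCH,0,.001,.001).ravel(); print(nm,"yaw",np.degrees(np.arctan(-vx/vy)),"x@.027",x0+(.027-y0)*vx/vy)
    mid=int(xx.mean()); col=yy[abs(xx-mid)<25]; print("ends y",onz(c,(mid,col.min()),.018),onz(c,(mid,col.max()),.018))
X,e=cross(cs[0],dots[0],cs[1],dots[1]); print("dot 3d",X,e)
```

```text
w1 rect ((241.96417236328125, 84.67546844482422), (42.87253952026367, 51.82060623168945), 87.51044464111328) dir yaw
dot (np.float64(241.96410256410257), np.float64(85.40512820512821))
bbox 196 287 0 167
L yaw 4.669729 x@.027 0.47726718
R yaw 4.6952944 x@.027 0.56254613
ends y [0.51271463 0.09926126 0.018     ] [ 0.51848662 -0.05832801  0.018     ]
w2 rect ((242.57167053222656, 184.86265563964844), (35.35847473144531, 47.272743225097656), 87.79740142822266) dir yaw
dot (np.float64(nan), np.float64(nan))
sample plate [242 237 236] table [125 126 135] [187 193 204] [189 194 206]
bbox 198 284 74 233
L yaw 4.7193236 x@.027 0.4769524
R yaw -7.8024373 x@.027 0.5520691
ends y [0.51075366 0.11241345 0.018     ] [ 0.51658431 -0.05907414  0.018     ]
 ** On entry to DLASCL parameter number  4 had an illegal value
 ** On entry to DLASCL parameter number  4 had an illegal value
 ** On entry to DLASCL parameter number  4 had an illegal value
 ** On entry to DLASCL parameter number  4 had an illegal value
 ** On entry to DLASCL parameter number  5 had an illegal value
 ** On entry to DLASCL parameter number  4 had an illegal value<stdin>:10: RuntimeWarning: Mean of empty slice.
  ret = ret.dtype.type(ret / rcount)
Traceback (most recent call last):
  File "h.py", line 18, in cross
    s=np.linalg.lstsq(np.c_[d1,-d2],e2-e1,rcond=None)[0]
      ~~~~~~~~~~~~~~~^^^^^^^^^^^^^^^^^^^^^^^^^^^^^^^^
numpy.linalg.LinAlgError: SVD did not converge in Linear Least Squares
```

Run:
```python
from h import *
cs=[];d=[]
for n,(u,v) in(("w1",(242,85)),("w2",(243,186))):
    z=np.load(n+".npz"); cs.append(cam("wrist",(z["t"],z["R"]))); s=cv2.cvtColor(cv2.imread(f"pics/{n}.png"),cv2.COLOR_BGR2HSV)[v-14:v+15,u-14:u+15,1]
    t,m=cv2.threshold(cv2.GaussianBlur(s,(3,3),0),0,1,cv2.THRESH_BINARY_INV+cv2.THRESH_OTSU)
    k,l,st,ce=cv2.connectedComponentsWithStats(m); L=1+np.argmin(np.hypot(*(ce[1:]-14).T)); d.append(ce[L]+[u-14,v-14]); print(n,t,st[L],d[-1])
print(cross(cs[0],d[0],cs[1],d[1]), onz(cs[1],d[1],.108))
```

```text
w1 67.0 [  7   7  15  16 196] [242.         85.3877551]
w2 66.0 [  7   8  14  13 150] [242.44666667 186.07333333]
(array([0.51952699, 0.02698816, 0.10764705]), np.float64(0.00013311494992974938)) [0.51946456 0.02710007 0.108     ]
```

The block's top is at (0.5195, 0.027, 0.1076), against an expected z of 0.108. The plate centre is (0.520, 0.0267) and the yaw is 4.7°, so the measurements agree. I'll align and descend to TCP z≈0.087.

Emit:
jog_arm(
  targets=[
    [[-0.25,-0.68,2.0],[0,0,-0.036]],
    [[0,0,2.7],[0,0,0]],
    [[0,0,2.7],[0,0,0]],
    [[0,0,1.0],[0,0,0]],
    [[0,0,0],[0,0,0]],
    [[0,0,0],[0,0,0]],
    [[0,0,0],[0,0,0]],
    [[0,0,0],[0,0,0]],
  ],
)

```text
clock: 3.2
position: [0.5207, 0.0288, 0.1628]
eef_rot: [179.9, 0.0, 94.8]
ft_force: [0.4, 0.3, 0.3]
grip_width: 0.0854
finger_force: 0.0
```

Run:
```python
from h import *
p=pose(); a=optics.get_image("wrist"); c=cam("wrist",p); o=robot.get_obs(); print(p[0],o["eef_rot"],o["ft_force"])
im=np.ascontiguousarray(a[:,:,::-1]); u=proj(c,(.5195,.027,.1076)); print("predicted dot",u)
cv2.drawMarker(im,tuple(int(round(x)) for x in u),(0,255,0),0,12); cv2.imwrite("pics/w3.png",im)
```

```text
[0.52065924 0.0288348  0.1627783 ] [1.79864229e+02 9.54513334e-03 9.48457282e+01] [-0.19563477  0.01422308  0.10244006]
predicted dot [248.80834429 228.12235066]
```

View pics/w3.png

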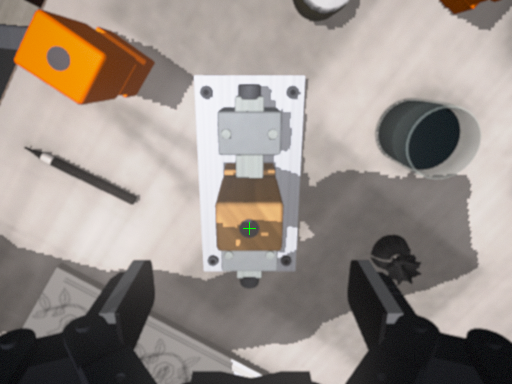

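The predicted dot (green, at 249,228) falls on the real one. The fingers straddle the block along x and clear the bag and jars. I'll descend the rest of the way and grip.

Emit:
jog_arm(
  targets=[
    [[-0.17,-0.1,2.0],[0,0,0]],
    [[0,0,2.0],[0,0,0]],
    [[0,0,2.0],[0,0,0]],
    [[0,0,1.58],[0,0,0]],
    [[0,0,0],[0,0,0]],
    [[0,0,0],[0,0,0]],
    [[0,0,0],[0,0,0]],
  ],
)

```text
clock: 3.83
position: [0.5197, 0.0273, 0.0868]
eef_rot: [179.9, -0.0, 94.9]
ft_force: [0.1, 0.1, -0.0]
grip_width: 0.0856
finger_force: 0.0
```

Emit:
jog_arm(
  targets=[
    [[0,0,0],[0,0,0]],
    [[0,0,0],[0,0,0]],
    [[0,0,0],[0,0,0]],
    [[0,0,0],[0,0,0]],
    [[0,0,0],[0,0,0]],
    [[0,0,0],[0,0,0]],
    [[0,0,0],[0,0,0]],
    [[0,0,0],[0,0,0]],
  ],
  fingers=0,
  force=70,
)

```text
clock: 4.5
position: [0.5192, 0.0271, 0.0862]
eef_rot: [179.9, 0.0, 94.9]
ft_force: [-1.5, -0.1, 6.0]
grip_width: 0.0394
finger_force: 69.5
```

Run:
```python
from h import *
p=pose(); a=optics.get_image("side"); b=optics.get_image("wrist"); o=robot.get_obs(); print(p[0],o["eef_rot"],o["ft_force"],o["wrist_torque"],o["grip_width"],o["finger_force"],o["clock"])
cv2.imwrite("pics/g.png",np.hstack([cv2.resize(a[130:300,150:320,::-1],(400,400),interpolation=cv2.INTER_CUBIC),cv2.resize(b[40:320,100:400,::-1],(400,400))]))
```

```text
[0.51916509 0.02707401 0.0862091 ] [1.79941194e+02 1.17563479e-02 9.48550767e+01] [-0.59479162 -0.12582846  5.30740143] [-0.06462253  0.32327183  0.00050911] 0.03922666615328272 69.54057097434998 4.6
```

View pics/g.png

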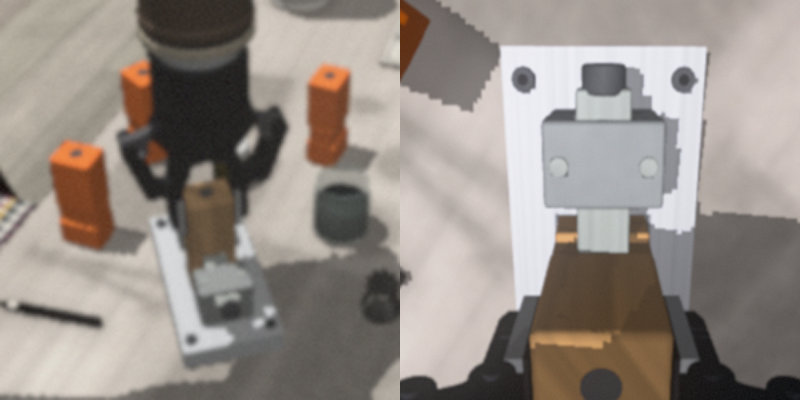

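The block is held squarely on its x faces: width 39 mm, 70 N, and the block is still upright. Next, rock towards the +y (left) jaw.

Emit:
jog_arm(
  targets=[
    [[0,0,0],[0,0,0]],
    [[0.23,0,-0.027],[0,-0.03,0]],
    [[0.23,0,-0.027],[0,-0.03,0]],
    [[0.23,0,-0.027],[0,-0.03,0]],
    [[0,0,0],[0,0,0]],
  ],
  force=100,
)

```text
clock: 5.02
position: [0.5186, 0.0345, 0.0867]
eef_rot: [179.9, 5.3, 95.0]
ft_force: [1.1, -2.5, 2.9]
grip_width: 0.0389
finger_force: 100.2
```

Emit:
jog_arm(
  targets=[
    [[0.225,0,-0.027],[0,-0.03,0]],
    [[0.225,0,-0.027],[0,-0.03,0]],
    [[0.225,0,-0.027],[0,-0.03,0]],
    [[0,0,0],[0,0,0]],
    [[0,0,0],[0,0,0]],
    [[0,0,0],[0,0,0]],
  ],
)

```text
clock: 5.52
position: [0.5181, 0.0391, 0.0867]
eef_rot: [180.0, 10.4, 94.8]
ft_force: [1.2, -4.8, 5.8]
grip_width: 0.0389
finger_force: 100.7
```

Run:
```python
from h import *
p=pose(); a=optics.get_image("side"); b=optics.get_image("wrist"); o=robot.get_obs(); print(p[0],o["eef_rot"],o["ft_force"],o["wrist_torque"],o["grip_width"],o["finger_force"],o["clock"])
cv2.imwrite("pics/l1.png",np.hstack([cv2.resize(a[130:300,150:320,::-1],(400,400),interpolation=cv2.INTER_CUBIC),cv2.resize(b[40:320,100:400,::-1],(400,400))]))
```

```text
[0.51813739 0.03914767 0.08665584] [179.96765965  10.36838785  94.76914404] [ 1.66405722 -4.59936065  5.205814  ] [-0.99921736 -0.21508552  0.01317448] 0.0393679278816989 100.71618318557739 5.6167
```

View pics/l1.png

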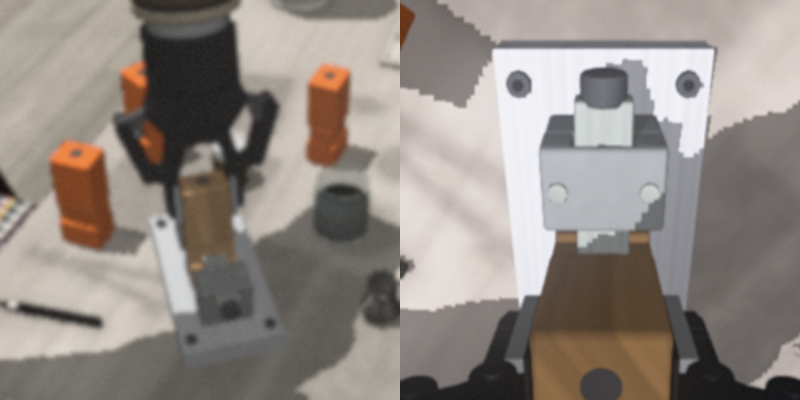

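The block leans 10.4° with the tool and the left jaw's knob stands visibly farther out. The TCP has moved only 12 mm along y, so I'll add a little more lean and then measure the jaw's travel.

Emit:
jog_arm(
  targets=[
    [[0.2,0,0],[0,-0.015,0]],
    [[0,0,0],[0,0,0]],
    [[0,0,0],[0,0,0]],
    [[0,0,0],[0,0,0]],
  ],
)

```text
clock: 5.95
position: [0.518, 0.0398, 0.0866]
eef_rot: [180.0, 11.3, 94.7]
ft_force: [0.7, -8.9, 9.7]
grip_width: 0.0389
finger_force: 100.9
```

Run:
```python
from h import *
p=pose(); b=optics.get_image("wrist")[:,:,::-1]; o=robot.get_obs(); print(p[0],o["eef_rot"],o["ft_force"],o["wrist_torque"],o["finger_force"])
cv2.imwrite("pics/l2.png",b)
def mk(t,e): return cam("wrist",(np.array(t),Ro.from_euler("xyz",e,degrees=True).as_matrix()))
def crop(f): return cv2.resize(cv2.imread(f)[:,400:],(300,280))
L=[("g",crop("pics/g.png"),mk([.51917,.02707,.08621],[179.941,.012,94.855])),("l1",crop("pics/l1.png"),mk([.51814,.03915,.08666],[179.968,10.368,94.769])),("l2",b[40:320,100:400],mk(p[0],o["eef_rot"]))]
C=np.array([.5198,.0268]); y=np.radians(4.7); ey=np.array([-np.sin(y),np.cos(y)])
for n,im,c in L:
    g=cv2.cvtColor(np.ascontiguousarray(im),cv2.COLOR_BGR2GRAY).astype(int)
    col=153; prof=g[0:100,col-5:col+6].mean(1); d=np.diff(cv2.GaussianBlur(prof[:,None],(1,5),0).ravel())
    k=np.argsort(-abs(d))[:8]; print(n,[(int(r),int(d[r]),round(1000*float((onz(c,(100+col,40+r+.5),.051)[:2]-C)@ey),1)) for r in sorted(k)])
```

```text
[0.51804699 0.0398467  0.08655126] [179.96825055  11.30661815  94.69167844] [ 1.07253163 -8.43490238  7.94313903] [-1.43429071 -0.14251055 -0.05852375] 100.91840386390686
g [(31, 20, 85.6), (32, 19, 85.1), (42, -29, 80.8), (43, -40, 80.4), (44, -31, 80.0), (66, 26, 70.2), (67, 26, 69.7), (82, -17, 62.8)]
l1 [(32, 27, 92.1), (33, 36, 91.7), (34, 30, 91.3), (45, -29, 86.8), (46, -38, 86.4), (47, -33, 86.0), (75, 25, 74.0), (76, 26, 73.6)]
l2 [(32, 31, 92.5), (33, 37, 92.1), (34, 27, 91.7), (45, -24, 87.3), (46, -36, 86.9), (47, -36, 86.4), (76, 27, 74.0), (77, 26, 73.6)]
```

The knob has travelled from 70 to 74 mm, i.e. 4 mm of jaw travel. It moved no further with the extra lean while the force rose, so the left jaw is fully back. Now return upright and then lean towards -y.

Emit:
jog_arm(
  targets=[
    [[-0.2,0,0],[0,0.015,0]],
    [[-0.225,0,0.027],[0,0.03,0]],
    [[-0.225,0,0.027],[0,0.03,0]],
    [[-0.225,0,0.027],[0,0.03,0]],
    [[-0.23,0,0.027],[0,0.03,0]],
    [[-0.23,0,0.027],[0,0.03,0]],
    [[-0.23,0,0.027],[0,0.03,0]],
    [[0,0,0],[0,0,0]],
  ],
)

```text
clock: 6.67
position: [0.5192, 0.0259, 0.0863]
eef_rot: [180.0, -0.2, 94.7]
ft_force: [-0.5, -0.4, 4.2]
grip_width: 0.0391
finger_force: 100.8
```

Emit:
jog_arm(
  targets=[
    [[0,0,0],[0,0,0]],
    [[0,0,0],[0,0,0]],
    [[-0.23,0,-0.027],[0,0.03,0]],
    [[-0.23,0,-0.027],[0,0.03,0]],
    [[-0.23,0,-0.027],[0,0.03,0]],
    [[0,0,0],[0,0,0]],
  ],
)

```text
clock: 7.17
position: [0.5196, 0.02, 0.0866]
eef_rot: [180.0, -5.3, 94.8]
ft_force: [0.7, 2.0, 2.3]
grip_width: 0.0392
finger_force: 101.6
```

Emit:
jog_arm(
  targets=[
    [[-0.225,0,-0.027],[0,0.03,0]],
    [[-0.225,0,-0.027],[0,0.03,0]],
    [[-0.225,0,-0.027],[0,0.03,0]],
    [[0,0,0],[0,0,0]],
    [[0,0,0],[0,0,0]],
    [[0,0,0],[0,0,0]],
  ],
)

```text
clock: 7.67
position: [0.5199, 0.0149, 0.0868]
eef_rot: [180.0, -10.4, 94.9]
ft_force: [-0.8, 4.7, 4.7]
grip_width: 0.0388
finger_force: 101.5
```

Run:
```python
from h import *
o=robot.get_obs(); a=optics.get_image("side"); b=optics.get_image("wrist");print(o["position"],o["eef_rot"],o["ft_force"],o["wrist_torque"],o["finger_force"])
cv2.imwrite("pics/side_r1.png",a[:,:,::-1])
```

```text
[0.51986047 0.01486708 0.08678536] [179.98833467 -10.3622749   94.93826963] [-0.80160526  4.73175846  4.74396871] [1.00550974 0.10932186 0.01055919] 101.50468111038208
```

The response matches the first side. I'll add the same extra lean, then return upright.

Emit:
jog_arm(
  targets=[
    [[-0.2,0,0],[0,0.015,0]],
    [[0,0,0],[0,0,0]],
    [[0,0,0],[0,0,0]],
    [[0,0,0],[0,0,0]],
  ],
)

```text
clock: 8.1
position: [0.5199, 0.0141, 0.0867]
eef_rot: [180.0, -11.3, 95.0]
ft_force: [-2.6, 10.4, 6.9]
grip_width: 0.0385
finger_force: 101.9
```

Run:
```python
from h import *
o=robot.get_obs(); a=optics.get_image("side"); print(o["position"],o["eef_rot"],o["ft_force"],o["wrist_torque"])
cv2.imwrite("pics/side_r2.png",a[:,:,::-1])
f=lambda i:cv2.resize(i[200:300,190:290],(400,400),interpolation=cv2.INTER_CUBIC)
cv2.imwrite("pics/r.png",np.hstack([f(cv2.imread("pics/side0.png")),f(np.ascontiguousarray(a[:,:,::-1]))]))
```

```text
[0.51993745 0.01413619 0.08674564] [179.97507981 -11.29074509  95.02318424] [-2.64794053 10.40109573  6.93944135] [ 1.68677719  0.42986097 -0.03445031]
```

View pics/r.png

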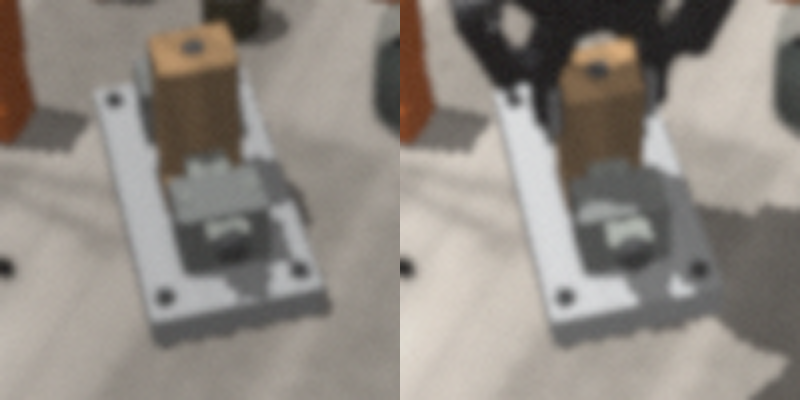

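The right jaw's knob has moved outward too, with its bright strip and dark knob at about (630,245) versus (228,240) before. The force rose at the stop, just as on the left. Return upright.

Emit:
jog_arm(
  targets=[
    [[0.2,0,0],[0,-0.015,0]],
    [[0.225,0,0.027],[0,-0.03,0]],
    [[0.225,0,0.027],[0,-0.03,0]],
    [[0.225,0,0.027],[0,-0.03,0]],
    [[0.23,0,0.027],[0,-0.03,0]],
    [[0.23,0,0.027],[0,-0.03,0]],
    [[0.23,0,0.027],[0,-0.03,0]],
    [[0,0,0],[0,0,0]],
  ],
)

```text
clock: 8.82
position: [0.5187, 0.0281, 0.0864]
eef_rot: [180.0, 0.1, 95.0]
ft_force: [0.4, -1.3, -1.2]
grip_width: 0.0392
finger_force: 100.6
```

Emit:
jog_arm(
  targets=[
    [[0,0,0],[0,0,0]],
    [[0,0,0],[0,0,0]],
    [[0,0,0],[0,0,0]],
  ],
)

```text
clock: 9.07
position: [0.5188, 0.0266, 0.0863]
eef_rot: [-180.0, -0.0, 94.8]
ft_force: [0.3, 1.6, 1.5]
grip_width: 0.0388
finger_force: 101.2
```

Run:
```python
from h import *
o=robot.get_obs(); print(o["position"],o["eef_rot"],o["ft_force"],o["wrist_torque"])
```

```text
[0.51881074 0.02662515 0.08634299] [-1.79998355e+02 -3.43442185e-02  9.48104202e+01] [0.26798344 1.61263284 1.46679307] [0.38779265 0.14839217 0.0274609 ]
```

Emit:
jog_arm(
  targets=[
    [[0,0,-0.3],[0,0,0]],
    [[0,0,-0.3],[0,0,0]],
    [[0,0,-0.4],[0,0,0]],
    [[0,0,0],[0,0,0]],
  ],
)

```text
clock: 9.4
position: [0.519, 0.0267, 0.0971]
eef_rot: [180.0, 0.0, 94.8]
ft_force: [0.5, 0.6, -0.9]
grip_width: 0.039
finger_force: 100.9
```

No resistance past the 5 mm at which the notch would have caught a jaw. I'll keep lifting to foot z≈0.065, which is 8 mm over the screw heads.

Emit:
jog_arm(
  targets=[
    [[0,0,-0.6],[0,0,0]],
    [[0,0,-0.8],[0,0,0]],
    [[0,0,-0.8],[0,0,0]],
    [[0,0,-0.8],[0,0,0]],
    [[0,0,-0.8],[0,0,0]],
    [[0,0,-0.6],[0,0,0]],
    [[0,0,-0.2],[0,0,0]],
    [[0,0,0],[0,0,0]],
  ],
)

```text
clock: 10.07
position: [0.5191, 0.0271, 0.1431]
eef_rot: [179.9, 0.0, 94.9]
ft_force: [-0.2, 0.3, -2.0]
grip_width: 0.0389
finger_force: 100.9
```

Emit:
jog_arm(
  targets=[
    [[0,0,0],[0,0,0]],
    [[0,0,0],[0,0,0]],
    [[0,0,0],[0,0,0]],
    [[0,0,0],[0,0,0]],
  ],
)

```text
clock: 10.4
position: [0.5185, 0.0271, 0.142]
eef_rot: [-180.0, -0.0, 94.9]
ft_force: [0.1, 0.2, -1.8]
grip_width: 0.0389
finger_force: 100.9
```

Run:
```python
from h import *
p=pose();o=robot.get_obs(); a=optics.get_image("side"); b=optics.get_image("wrist"); print(o["position"],o["eef_rot"],o["ft_force"],o["wrist_torque"],o["grip_width"])
cv2.imwrite("pics/f.png",np.hstack([cv2.resize(a[130:300,150:320,::-1],(400,400),interpolation=cv2.INTER_CUBIC),cv2.resize(b[40:320,100:400,::-1],(400,400))]))
```

```text
[0.51852785 0.02705682 0.14201175] [-1.79959029e+02 -7.80303548e-04  9.48666023e+01] [ 0.11811948  0.17752534 -1.82358503] [ 0.02612682  0.02702846 -0.01583199] 0.03885605086977295
```

View pics/f.png

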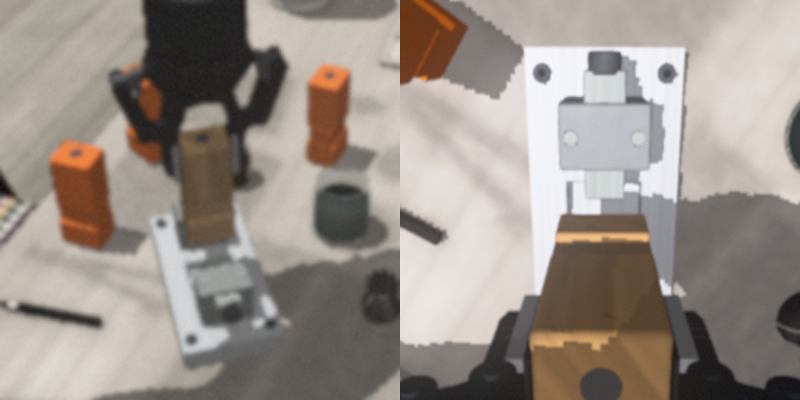

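The block is out, hanging upright over the pocket with the foot at z≈0.064. Its dot sits at the same place in the wrist view (602,385) as at the grasp, so it has not slipped. The jars and bag are unmoved. Handing in.

```bash
python3 -c "
from workcell import robot
print(robot.sign_off())"
```

```text
the job is handed in; nothing more can be done
None
```

The block was rocked to both sides until both jaws were pushed back, then drawn straight up. It is held still and upright above its pocket, foot about 6–7 mm over the jig's highest parts, and the job was handed in at about 10.5 s.

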